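Draw a tapped plug from a watchmaker's die block

ROBOT

A 6-joint arm with a two-finger parallel gripper is mounted at the origin on the work surface. World frame = base frame: x ahead of the robot, y to its left, z up, the work surface at z = 0. Lengths are in mm, angles in rad, forces in N, time in s.
With the tool pointing down it reaches from about 350 to 975 mm from the base axis. Payload 7.1 kg.
Tool frame: the origin (TCP) lies at the centre of the arm's flange, where the gripper is bolted on; the fingertips stand 182 mm ahead of it and the grasp point (between the pads) lies 163 mm ahead of it; z points along the fingers, y is the line along which they close (so a half turn about z gives the same grasp; the last joint's range is limited). The gripper opens to 88 mm and grips with 3 to 60 N. Pads are 20 mm wide; open, the fingers measure 115 mm over their backs; the gripper's body (75 mm by 178 mm) begins 61 mm behind the grasp point.
Start: joints at [-1.332, 0.423, 1.63, -0, 1.089, -0.019], TCP at [159.365, -604.325, 404.675] pointing down, gripper open.
Joint ranges: [-3, 3], [-0.9, 2.11], [0.09, 2.58], [-1.31, 4.45], [0.11, 2.69], [-2.54, 2.54]. Speed limits (rad/s): [2.39, 2.39, 3.01, 3.14, 3.14, 3.14].

INTERFACE

Orientations are given as a rotation vector (axis times angle).
In Python, from workcell import readout, get_image, ctrl gives the robot as it stands.
- The arm moves only by the tool step_arm, never from a script. Its argument "targets" is a list that holds one entry, the list of rows, each a list of 7 numbers: the shift along the world's x, y, z as a fraction of full scale, then the turn, a rotation vector about the world's x, y, z as a fraction of full scale, then the opening, from 0 (shut) to 1 (fully open). In form: [[[dx, dy, dz, wx, wy, wz, claw], ...]]. A call has exactly 5 rows; each row shifts and turns the commanded pose from where the row before left it; what a row does not reach is not made up. Full scale, the value 1, is 0.05 m for a shift and 4 degrees for a turn. A row lasts 1/8 s, in which the tool goes at most 62.5 mm and 10.7 degrees, less where a joint would pass 70% of its speed; a pose out of reach is approached as far as the arm can. A call with a number of a shift or a turn outside -1 to 1 is refused whole. A call with a gripper value outside its range is refused whole. The fingers move at their own pace and stop on an object; the grip force is fixed at half the most. Time passes only in rows, so rows that do not move let the fingers close, or fill a call up. It gives the time, the measured TCP pose, the force, the opening and the grip force at its end, in the units of the state.
- readout.get_obs(): the state, without advancing time (a new reading comes with each control period).
- get_image(name): name is "scene" or "top" or "wrist"; returns a dict with "pixels" (480x640x3 uint8, red, green, blue), "intrinsics" (3x3 intrinsics, pixels), "k1" (the pictures are not rectified: a ray, as slopes to the right and down, at radius r is drawn at 1 + k1 r^2 times it, then the intrinsics apply), "extrinsics" (4x4, takes a point from world to camera coordinates). Camera axes: x right, y down, z forward; pixel columns grow to the right and rows downward; lengths in mm; the calibration is good to about 2 mm. A picture is of the moment at which its call begins. There is no depth.
- ctrl.close_job(): hands the job in; it is judged then, once.
The state is a dict: "t": time; "qpos": joint angles; "qvel": joint speeds; "joint_torque": joint torques, N m; "ee_pos": TCP position; "orientation": TCP orientation; "ft_force": force on the tool from outside, world axes, zero at the start; "moment": the same for the moment, N m; "width": finger opening in mm; "grasp_force": force on a finger pad.
Only numpy, scipy, OpenCV 4.12 (cv2) and the standard library are available. Lean on these libraries where they do the work, as an engineer would, in place of code of your own. Each camera call takes 0.05 s, during which the arm holds its last target. There are 200 camera calls.

TASK

Lift the orange-winged puller out of its black stand, screw it clockwise into the brass plug in the steel die block, feeling for the thread and turning and pressing only lightly, and draw the plug straight up out of its pocket. Stand the plug upright in the blue tray with the puller still screwed in, and let go. Never force the thread, and leave the yellow and red dies and the steel ring where they are.

Things in the scene. Friction and masses are not known exactly. Their poses are not given: they have to be found in the camera images.
- puller_grip (a point): Centre of the orange wing of the puller, a 113 mm tall steel rod hanging upright by its collar in a black stand. Wing 40 mm long along this x, 12 mm thick along y, 34 mm high along z (up the rod). Below: 13 mm shank; collar 30 mm wide, 6 mm thick, underside 53 mm below this point; 13 mm round nose, tip 96 mm below. Lift it straight up, 50 mm, to clear the stand. A half turn about z gives the same puller.
- puller_thread (a point): Point on the puller's axis at mid height of its two thread teeth, 85 mm below the wing centre, 11 mm above the nose tip. The teeth stand out along +x and -x, in line with the wing, 21 mm across; each spans about 48 degrees of arc and is 4 mm high.
- plug_face (a point): Centre of the brass plug's top face, level at first with the die block's top; z up. Round it is a 24 mm square socket holding a copper-coloured thread, right-hand, two-start, 20 mm advance a turn, 14 mm clear inside for the nose. The thread's top lies somewhere from 0 to 14 mm below the face, different each time and not measured: find it by feel. Two red dots on the face mark its +x and -x.
- plug: The loose brass plug, 40 x 40 mm, 42 mm high; origin at the centre of its underside, z up, x and y along its sides, axes as at its face. It has 1 mm of play a side in the pocket and cannot turn there. Two spring pads hold it by friction: 4 to 15 N to draw it, until it has risen 20 mm.
- die_block: Dark steel block, fixed, 110 mm along its x, 90 mm along its y, 50 mm high, origin at the centre of its underside. Its square pocket is central, 42 x 42 mm and 42 mm deep; the plug starts in it, its axes along the block's.
- stand: Black block, fixed, 70 x 70 x 46 mm, origin at the centre of its underside; the puller hangs by its collar in the central hole, 24 mm wide and 42 mm deep.
- tray_floor (a point): Centre of the inner floor of the blue tray (fixed, 130 x 130 mm outside, walls 4 mm thick, rim 14 mm above the table, floor 4 mm above the table). x and y lie along its sides.
- die_yellow: Yellow plastic press die, loose bystander, 42 mm in diameter, 24 mm high, origin at the centre of its underside.
- die_red: Red plastic press die, loose bystander, 42 mm in diameter, 24 mm high, origin at the centre of its underside.
- movement_holder: Steel ring (movement holder), loose bystander, 44 mm in diameter, 26 mm high, origin at the centre of its underside.
- puller: The puller, origin at its nose tip, 96 mm below the wing centre, same axes. To screw in: wing in line with the dots, lower until the teeth rest on the thread (6.5 mm below its top), turn clockwise from above; it sinks 1 mm per 18 degrees, with 1.5 mm axial play. The nose lands on the socket's floor at 50 to 60 degrees; from about 85 it jams: stop near 70. Press 3 to 8 N, the thread leads. Over 25 N spoils it.
Things that resemble listed ones, but are neither listed nor needed, are in the scene too. Of the things like the part that bears tray_floor, leave any that is pink, purple or white; of the rest the smaller one is meant.

How it is judged:
By the outcome, as a careful person would: the job done as asked, in the order asked, and still so for the second after the job is handed in, with the robot touching nothing.
It also fails if it takes over 67 s, if anything falls off the work surface, if the arm or the gripper's body presses on something with over 40 N, if the wrist force passes 120 N, or if a joint passes its speed limit or range.

## Working session

There is one attempt and no reset: what is moved stays moved. The work goes in short steps, Python scripts to look and compute and a tool call to move; the robot and the scene stay as the last step left them, time stands still between calls to the robot, and variables do not carry over. Pictures are saved under pics/ and viewed, at most 10 in all, crops included, and the job is handed in when it is done.

Besides the shell and the picture viewer there is one more tool, called as a command line: name --argument value ..., lists and objects as JSON in quotes. step_arm: Moves the arm, as the interface text tells. Shift numbers are shares of 0.05 m and turn numbers shares of 4 degrees, none past 1 either way. Its arguments: {"type":"object","properties":{"targets":{"type":"array"}},"required":["targets"]}

```bash
mkdir -p pics; cat > h.py <<'E'
import numpy as np, cv2
from workcell import readout, get_image, ctrl
def grab(n,f=None):
    d=get_image(n)
    if f: cv2.imwrite('pics/'+f,cv2.cvtColor(d['pixels'],cv2.COLOR_RGB2BGR))
    np.savez('/tmp/%s.npz'%n,**{k:np.array(v) for k,v in d.items()})
    return d
def load(n): return dict(np.load('/tmp/%s.npz'%n))
def ray(d,uv):
    K=np.array(d['intrinsics']);E=np.array(d['extrinsics']);k=float(d['k1'])
    p=cv2.undistortPoints(np.array([[uv]],float),K,np.array([k,0,0,0.]))[0,0]
    R=E[:3,:3];c=-R.T@E[:3,3];v=R.T@np.array([p[0],p[1],1]);return c,v
def onz(d,uv,z):
    c,v=ray(d,uv);return c+v*(z-c[2])/v[2]
def proj(d,P):
    K=np.array(d['intrinsics']);E=np.array(d['extrinsics']);k=float(d['k1'])
    q=E[:3,:3]@np.array(P,float)+E[:3,3];x=q[:2]/q[2];x=x*(1+k*(x@x));return K[:2,:2]@x+K[:2,2]
E
python3 -c "
from h import *
a=grab('scene','s0.png');b=grab('top','t0.png')
for d in(a,b):
  E=np.array(d['extrinsics']);print(d['k1'],d['intrinsics'],-E[:3,:3].T@E[:3,3],E[2,:3])
print(readout.get_obs())
"
```

```text
-0.12745491834363248 [[593.01133104   0.         328.26597761]
 [  0.         593.01133104 239.68796923]
 [  0.           0.           1.        ]] [1222.83697511  741.37757517 1193.32409829] [-0.519721   -0.35197336 -0.77846312]
-0.011576333689818828 [[452.21557218   0.         309.22513617]
 [  0.         452.21557218 239.21179456]
 [  0.           0.           1.        ]] [ 308.05294345  216.35418756 1460.24733113] [ 0.12818747  0.00197947 -0.99174798]
{'t': 0.1, 'qpos': array([-1.33198299e+00,  4.23737256e-01,  1.63060019e+00, -1.52413197e-05,
        1.08864150e+00, -1.89704164e-02]), 'qvel': array([-6.34220297e-04, -1.96041756e-03,  4.44870548e-05,  6.60990237e-04,
        1.00809634e-03,  2.98037433e-04]), 'joint_torque': array([-1.13317557e-03, -5.45620036e+01, -2.74322641e+01,  6.44832174e-02,
        1.88118877e-02, -3.21305299e-05]), 'ee_pos': array([ 159.31671055, -604.08810856,  404.00149296]), 'orientation': array([-3.11416647e+00, -4.03639616e-01,  2.59843463e-04]), 'ft_force': array([ 0.81641102, -0.27070956,  0.53371377]), 'moment': array([-0.00455697, -0.01772361,  0.01452779]), 'grasp_force': 0.0, 'width': 87.99331032843213}
```

View pics/s0.png

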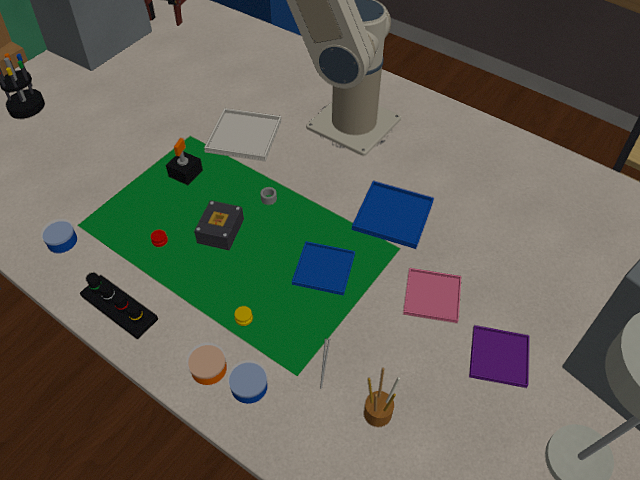

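View pics/t0.png

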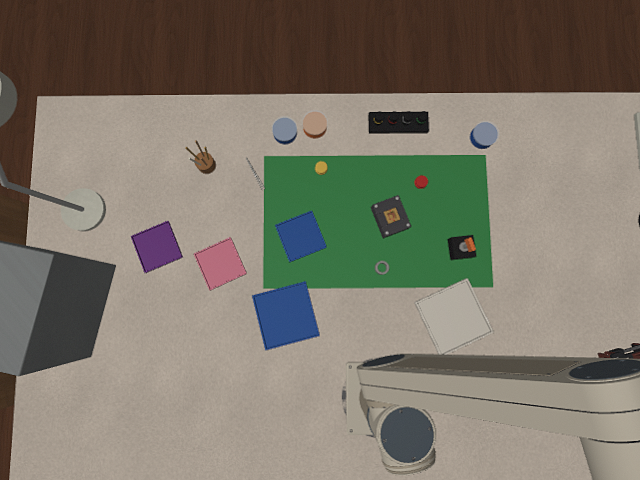

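The scene view shows the puller in its stand at (183,160), the die block at (219,222), the small blue tray at (323,268), the larger blue tray at (394,213), and the pink, purple and white trays. In the top view the puller is at (465,245), the block at (391,216) and the small tray at (301,236).

```bash
cat > m.py <<'E'
from h import *
def mask(d,lo,hi,roi):
    h=cv2.cvtColor(d['pixels'],cv2.COLOR_RGB2HSV);m=cv2.inRange(h,np.array(lo),np.array(hi))
    z=np.zeros_like(m);x0,y0,x1,y1=roi;z[y0:y1,x0:x1]=m[y0:y1,x0:x1];return z
def big(m):
    c=max(cv2.findContours(m,cv2.RETR_EXTERNAL,cv2.CHAIN_APPROX_NONE)[0],key=cv2.contourArea)
    M=cv2.moments(c);return c,np.array([M['m10']/M['m00'],M['m01']/M['m00']])
E
python3 - <<'E'
from m import *
s=load('scene');t=load('top')
R={'wing':((5,150,120),(16,255,255),(160,130,210,175),(440,230,490,265)),
'tray':((100,120,60),(125,255,255),(285,235,360,300),(270,205,330,270)),
'plug':((10,80,60),(28,255,255),(200,205,240,235),(375,200,410,232))}
for n,(lo,hi,rs,rt) in R.items():
    o=[]
    for d,r in((s,rs),(t,rt)):
        c,p=big(mask(d,lo,hi,r));o.append((d,p,c));print(n,p.round(1),cv2.contourArea(c),cv2.minAreaRect(c)[1:])
    (c1,v1),(c2,v2)=ray(s,o[0][1]),ray(t,o[1][1])
    A=np.c_[v1,-v2];k=np.linalg.lstsq(A,c2-c1,rcond=None)[0];a=c1+k[0]*v1;b=c2+k[1]*v2
    print('  tri',((a+b)/2).round(1),'gap',np.linalg.norm(a-b).round(1))
    if n=='tray':
        for d,p,c in o:
            q=np.array([onz(d,u,14)[:2] for u in cv2.boxPoints(cv2.minAreaRect(c))],np.float32);print(q.round(),q.mean(0))
    if n=='plug':
        for d,p,c in o: print(onz(d,p,50).round(1))
# stand, block outlines
for d,r,z in((s,(190,195,250,250),50),(t,(368,190,415,242),50)):
    g=cv2.bitwise_not(mask(d,(35,100,0),(90,255,255),(0,0,640,480)));x0,y0,x1,y1=r;w=np.zeros_like(g);w[y0:y1,x0:x1]=g[y0:y1,x0:x1]
    c,p=big(w);q=np.array([onz(d,u,z)[:2] for u in cv2.boxPoints(cv2.minAreaRect(c))]);print('block',q.round(),q.mean(0))
a=cv2.resize(s['pixels'][120:260,150:260],None,fx=4,fy=4,interpolation=cv2.INTER_CUBIC)
cv2.imwrite('pics/c1.png',cv2.cvtColor(a,cv2.COLOR_RGB2BGR))
E
```

```text
wing [179.7 145.6] 89.5 ((9.15255355834961, 16.363656997680664), 33.690067291259766)
wing [470.1 244.3] 78.0 ((13.597792625427246, 7.273237705230713), 71.56504821777344)
  tri [ 464.9 -266.6  106.3] gap 1.5
tray [323.4 267.8] 2278.5 ((55.38551712036133, 45.39796829223633), 12.094757080078125)
tray [300.4 235.7] 1509.0 ((39.738800048828125, 39.92449951171875), 68.1985855102539)
  tri [508.6 246.7   4.1] gap 2.8
[[600. 214.]
 [476. 150.]
 [426. 283.]
 [551. 339.]] [513.39233 246.44504]
[[543. 332.]
 [591. 211.]
 [470. 165.]
 [423. 284.]] [507.1217  247.78812]
plug [217.8 218.5] 188.0 ((18.2221622467041, 13.341224670410156), 12.528807640075684)
plug [391.5 215.1] 153.0 ((13.184368133544922, 13.370064735412598), 68.19859313964844)
  tri [566.6 -43.4  48.8] gap 3.3
[568.  -44.2  50. ]
[565.5 -41.7  50. ]
block [[ 658.  -55.]
 [ 511. -117.]
 [ 501.   -1.]
 [ 646.   52.]] [579.02767565 -30.15563843]
block [[ 597.   28.]
 [ 634.  -65.]
 [ 528. -103.]
 [ 492.  -11.]] [562.67022523 -37.70423417]
```

View pics/c1.png

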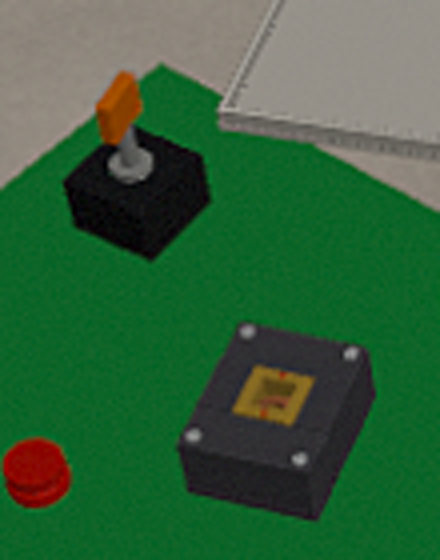

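The crop confirms the orange-winged puller hanging in the black stand (wing at crop (120,105)). The plug shows its red dots at crop (283,375) and (264,412), along the block's long side. The candidates for the tray are the blue one at (323,268), the larger blue one at (394,213), and the pink, purple and white ones; I choose the small blue one. There is only one orange-winged puller. Next I move over the stand.

step_arm --targets '[[[0.7,0.8,0,0,0,0,1],[0.7,0.8,0,0,0,0,1],[0.7,0.8,0,0,0,0,1],[0.7,0.8,0,0,0,0,1],[0.7,0.8,0,0,0,0,1]]]'

```text
t: 0.72
ee_pos: [335.2, -402.9, 404.5]
orientation: [-3.115, -0.403, 0.0]
ft_force: [0.2, -0.8, -0.8]
width: 87.5
grasp_force: 0.0
```

step_arm --targets '[[[0.7,0.7,0,0,0,0,1],[0.7,0.7,0,0,0,0,1],[0.6,0.6,0,0,0,0,1],[0,0,0,0,0,0,1],[0,0,0,0,0,0,1]]]'

```text
t: 1.35
ee_pos: [434.1, -304.4, 404.4]
orientation: [-3.115, -0.405, 0.001]
ft_force: [-0.1, -0.8, -0.9]
width: 87.7
grasp_force: 0.0
```

```bash
python3 - <<'E'
from h import *
d=grab('wrist','w1.png');o=readout.get_obs()
E=d['extrinsics'];c=-E[:3,:3].T@E[:3,3];print(c,E[2,:3],d['intrinsics'][0,0],o['ee_pos'],o['orientation'])
R=cv2.Rodrigues(o['orientation'])[0];print('cam in tool',R.T@(c-o['ee_pos']),E[:3,:3]@R)
E
```

```text
[ 508.11200965 -285.75979674  384.95124852] [-0.26899723 -0.06974137 -0.96061263] 382.23643826627404 [ 433.82408964 -304.78600686  404.46688572] [-3.11544116e+00 -4.03207186e-01  9.12200558e-04]
cam in tool [76.6947612   0.51759492 19.47299479] [[ 1.45805755e-03  9.99998143e-01  1.26025353e-03]
 [-9.60766007e-01  1.75039259e-03 -2.77354676e-01]
 [-2.77356367e-01 -8.06409671e-04  9.60766775e-01]]
```

View pics/w1.png

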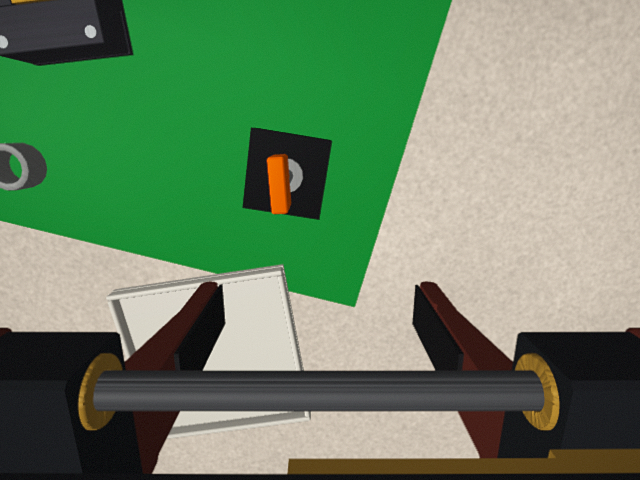

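The wrist view shows the wing at (279,184), the stand's top square around (287,173) and the open fingers below it. Next I measure the wing's position and yaw and the stand's centre.

```bash
python3 - <<'E'
from m import *
d=load('wrist')
m=mask(d,(4,150,100),(18,255,255),(230,110,340,240))
V=cv2.cvtColor(d['pixels'],cv2.COLOR_RGB2HSV)[...,2]
c,p=big(m);r=cv2.minAreaRect(c);print(p,r,np.percentile(V[m>0],[5,25,50,75,95]))
for z in(116,99,82):print(z,onz(d,p,z))
def axis(pts,z):
    q=np.array([onz(d,u,z)[:2] for u in pts]);print(z,q.round(1).tolist(),q.mean(0))
    for i in range(2):
        e=q[i+1]-q[i];print('  side',np.linalg.norm(e),np.degrees(np.arctan2(e[1],e[0])))
axis(cv2.boxPoints(r),116)
for th in (200,225,240):
    k=((m>0)&(V>th)).astype(np.uint8)
    if k.sum()>50:
        c2,p2=big(k);print(th,k.sum());axis(cv2.boxPoints(cv2.minAreaRect(c2)),116)
b=mask(d,(0,0,0),(180,255,60),(235,115,345,235));b|=m;b=cv2.morphologyEx(b,cv2.MORPH_CLOSE,np.ones((25,25)))
axis(cv2.boxPoints(cv2.minAreaRect(big(b)[0])),46)
col=mask(d,(0,0,90),(180,60,255),(270,150,320,205));c,p=big(col);print('collar right edge',c[:,0,0].max(),c[:,0,1].min(),c[:,0,1].max(),cv2.boundingRect(c))
E
```

```text
[278.49139073 183.32597498] ((278.447021484375, 183.811767578125), (59.20969772338867, 21.321624755859375), 85.60128784179688) [108. 155. 231. 234. 244.]
116 [ 467.99682544 -267.06447588  116.        ]
99 [ 465.46120556 -265.88277303   99.        ]
82 [ 462.92558569 -264.70107019   82.        ]
116 [[484.5, -254.1], [489.3, -267.9], [450.1, -280.7], [445.0, -266.3]] [ 467.2408024  -267.23781908]
  side 14.67542709229843 -70.9011080457281
  side 41.27834155415364 -161.95457121689995
200 821
116 [[483.3, -255.0], [486.8, -264.7], [449.6, -277.2], [446.0, -267.2]] [ 466.43561271 -266.03070983]
  side 10.241333740048756 -70.12127895098081
  side 39.223666021111626 -161.3692693892335
225 762
116 [[482.8, -255.3], [486.1, -264.5], [450.0, -276.6], [446.5, -267.1]] [ 466.33161933 -265.86418012]
  side 9.74832541202569 -70.11783519560048
  side 38.092867834873466 -161.39543707780882
240 94
116 [[482.8, -255.3], [483.3, -256.8], [447.1, -268.0], [446.6, -266.5]] [ 464.93805206 -261.63377705]
  side 1.53295090512767 -70.97500444467872
  side 37.88814860200292 -162.78789414489546
46 [[427.3, -231.8], [498.4, -228.7], [505.5, -297.5], [434.2, -304.8]] [ 466.34001077 -265.70395855]
  side 71.12728415262899 2.4966643068996537
  side 69.20049838270883 -84.10784774092066
collar right edge 302 159 191 (288, 159, 15, 33)
```

Wing centre is (466.4, -266), which agrees with the stand's centre (466.3, -265.7), and its yaw is 18.3°. Turn +3.5°, move over it, descend 142 mm and close.

step_arm --targets '[[[0.65,0.78,0,0,0,0.87,1],[0,0,-0.6,0,0,0,1],[0,0,-0.8,0,0,0,1],[0,0,-0.8,0,0,0,1],[0,0,-0.64,0,0,0,1]]]'

```text
t: 2.02
ee_pos: [465.8, -266.3, 261.2]
orientation: [-3.102, -0.495, 0.001]
ft_force: [-0.5, -0.6, -0.1]
width: 87.9
grasp_force: 0.0
```

step_arm --targets '[[[0,0,0,0,0,0,1],[0,0,0,0,0,0,0],[0,0,0,0,0,0,0],[0,0,0,0,0,0,0],[0,0,0,0,0,0,0]]]'

```text
t: 2.65
ee_pos: [467.0, -265.4, 263.3]
orientation: [3.101, 0.498, 0.001]
ft_force: [-0.6, 0.4, 0.2]
width: 51.3
grasp_force: 0.0
```

step_arm --targets '[[[0,0,0,0,0,0,0],[0,0,0,0,0,0,0],[0,0,0,0,0,0,0],[0,0,0,0,0,0,0],[0,0,0,0,0,0,0]]]'

```text
t: 3.28
ee_pos: [466.8, -265.3, 262.5]
orientation: [-3.102, -0.498, 0.0]
ft_force: [0.3, 0.4, -0.7]
width: 11.8
grasp_force: 30.0
```

step_arm --targets '[[[0,0,0.2,0,0,0,0],[0,0,0.4,0,0,0,0],[0,0,0.6,0,0,0,0],[0,0,0.6,0,0,0,0],[0,0,0.5,0,0,0,0]]]'

```text
t: 3.9
ee_pos: [466.8, -265.3, 379.5]
orientation: [3.101, 0.498, 0.001]
ft_force: [1.2, -1.6, -1.5]
width: 11.7
grasp_force: 30.0
```

step_arm --targets '[[[0.05,0.4,0,0,0,0,0],[0.1,0.9,0,0,0,0,0],[0.15,1,0,0,0,0,0],[0.1,1,0,0,0,0,0],[0.06,0.64,0,0,0,0,0]]]'

```text
t: 4.53
ee_pos: [489.0, -65.2, 376.5]
orientation: [-3.1, -0.5, 0.003]
ft_force: [0.6, -1.2, -1.7]
width: 11.7
grasp_force: 30.0
```

step_arm --targets '[[[0,0,0,0,0,0,0],[0,0,0,0,0,0,0],[0,0,0,0,0,0,0],[0,0,0,0,0,0,0],[0,0,0,0,0,0,0]]]'

```text
t: 5.15
ee_pos: [489.8, -68.9, 377.6]
orientation: [3.102, 0.497, -0.0]
ft_force: [-0.6, -0.6, -1.4]
width: 11.3
grasp_force: 30.0
```

```bash
python3 - <<'E'
from h import *
d=grab('wrist','w2.png');o=readout.get_obs();print(o['ee_pos'],o['orientation'],o['qpos'],o['ft_force'],o['width'])
E
```

```text
[489.81410531 -68.77213247 377.62573042] [-3.10202333e+00 -4.96917248e-01  1.42283694e-04] [-1.63551582e-01  2.69546022e-01  1.93588151e+00 -1.14740727e-05
  9.36257541e-01  1.08956792e+00] [ 0.47412974  0.01376129 -1.20568741] 11.789874665270455
```

View pics/w2.png

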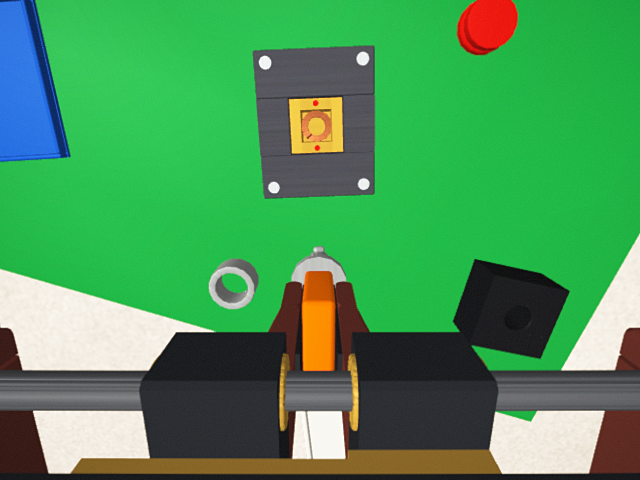

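The wrist view shows the block (screws at (265,62), (362,58), (364,184), (274,187)), the plug face at (316,126) with its red dots at (316,103) and (317,148), and the puller hanging straight in the grip. Now I measure the plug.

```bash
python3 - <<'E'
from m import *
d=load('wrist');o=readout.get_obs()
P=lambda u,z=50:onz(d,u,z)[:2]
m=mask(d,(8,100,80),(32,255,255),(275,85,360,165));m=cv2.morphologyEx(m,cv2.MORPH_CLOSE,np.ones((15,15)))
c,p=big(m);q=np.array([P(u) for u in cv2.boxPoints(cv2.minAreaRect(c))]);print('plug',q.mean(0),[np.linalg.norm(q[i+1]-q[i]).round(1) for i in range(3)],[np.degrees(np.arctan2(*(q[i+1]-q[i])[::-1])).round(1) for i in range(3)])
h=cv2.cvtColor(d['pixels'],cv2.COLOR_RGB2HSV)
r=[]
for roi in((305,95,327,111),(305,140,328,155)):
    k=mask(d,(0,180,120),(6,255,255),roi)|mask(d,(174,180,120),(180,255,255),roi);r.append(P(big(k)[1]))
e=r[0]-r[1];print('dots',(r[0]+r[1])/2,np.linalg.norm(e),np.degrees(np.arctan2(e[1],e[0])))
s=[]
for roi in((255,52,275,72),(352,48,372,68),(354,174,374,194),(264,177,284,197)):
    s.append(P(big(mask(d,(0,0,180),(180,60,255),roi))[1],51))
s=np.array(s);print('screws',s.mean(0),[np.degrees(np.arctan2(*(s[a]-s[b])[::-1])).round(1) for a,b in((0,3),(1,2),(0,1),(3,2))])
R=cv2.Rodrigues(o['orientation'])[0];print('tool x ang',np.degrees(np.arctan2(R[1,0],R[0,0])),'z',R[:,2])
# known check: orange wing top centre vs expected
w=mask(d,(4,150,100),(18,255,255),(290,265,345,372));c,p=big(w);x,y,ww,hh=cv2.boundingRect(c);print('wing',p,(x,y,ww,hh))
E2=np.array([o['ee_pos']+R@np.array([a,b,163-17]) for a in(20,-20) for b in(6,-6)])
print('pred wing top',[proj(d,v).round(1) for v in E2]); print('pred collar',proj(d,o['ee_pos']+R@np.array([15,0,163+47])),'tooth',proj(d,o['ee_pos']+R@np.array([10.5,0,163+83])))
for roi in((300,258,340,270),(308,240,328,256)):
    g=mask(d,(0,0,80),(180,70,255),roi);c=big(g)[0];print('seen',c[:,0,0].min(),c[:,0,0].max(),c[:,0,1].min(),big(g)[1])
E
```

```text
plug [567.30367058 -41.95442215] [np.float64(40.9), np.float64(40.8), np.float64(42.4)] [np.float64(-69.9), np.float64(-158.6), np.float64(110.2)]
dots [567.35569576 -42.08188198] 32.899212938789944 20.707077731602336
screws [567.36810498 -42.04044054] [np.float64(20.5), np.float64(20.3), np.float64(110.5), np.float64(110.4)]
tool x ang 18.201931008700928 z [-9.26859900e-05  5.92999442e-06 -9.99999996e-01]
wing [318.09180007 321.7788849 ] (302, 271, 34, 100)
pred wing top [array([332.5, 296.2]), array([299.1, 296.2]), array([331.4, 391.2]), array([300.5, 391.1])]
pred collar [316.72009171 254.93627967] tooth [317.0310191  244.02711831]
seen 300 339 258 [319.15320911 263.76149068]
seen 310 327 246 [318.38421053 251.22982456]
```

Plug centre (567.35, -42.0), with plug, dots and screws agreeing; yaw 20.5°. Move over it, hover with the nose about 12 mm above the face, and check alignment from near.

step_arm --targets '[[[0.5,0.18,0,0,0,0.55,0],[0.6,0.2,0,0,0,0,0],[0.45,0.16,0,0,0,0,0],[0,0,-0.5,0,0,0,0],[0,0,-0.6,0,0,0,0]]]'

```text
t: 5.82
ee_pos: [567.9, -41.4, 322.5]
orientation: [3.091, 0.558, 0.003]
ft_force: [0.3, -0.0, -1.8]
width: 12.0
grasp_force: 30.0
```

step_arm --targets '[[[0,0,0,0,0,0,0],[0,0,0,0,0,0,0],[0,0,0,0,0,0,0],[0,0,0,0,0,0,0],[0,0,0,0,0,0,0]]]'

```text
t: 6.45
ee_pos: [567.5, -41.4, 323.2]
orientation: [3.091, 0.558, 0.001]
ft_force: [0.3, 0.7, -0.8]
width: 11.8
grasp_force: 30.0
```

```bash
python3 - <<'E'
from h import *
d=grab('wrist');o=readout.get_obs();print(o['ee_pos'],o['orientation'],o['ft_force'],o['moment'])
s=grab('scene');t=grab('top')
R=cv2.Rodrigues(o['orientation'])[0];print('ang',np.degrees(np.arctan2(R[1,0],R[0,0])),R[:,2])
tip=o['ee_pos']+R@np.array([0,0,259.5]);print(tip,proj(d,tip),proj(s,tip))
a=cv2.resize(d['pixels'][140:340,220:420],None,fx=3,fy=3,interpolation=cv2.INTER_CUBIC)
u,v=proj(s,tip).astype(int);print(u,v)
b=cv2.resize(s['pixels'][v-50:v+50,u-16:u+17],None,fx=6,fy=6,interpolation=cv2.INTER_CUBIC)
cv2.imwrite('pics/c2.png',cv2.cvtColor(np.hstack([a,b]),cv2.COLOR_RGB2BGR))
E
```

```text
[567.42490707 -41.35289895 323.11531355] [3.09151164e+00 5.57613123e-01 1.11435418e-03] [-0.25898027  0.67759753 -0.64082956] [-0.00288898 -0.02077948 -0.01879343]
ang 20.448917442123186 [ 7.32849586e-04 -6.61838330e-05 -9.99999729e-01]
[567.61508154 -41.37007365  63.61538381] [317.26349214 253.67682174] [218.02395322 215.39583239]
218 215
```

View pics/c2.png

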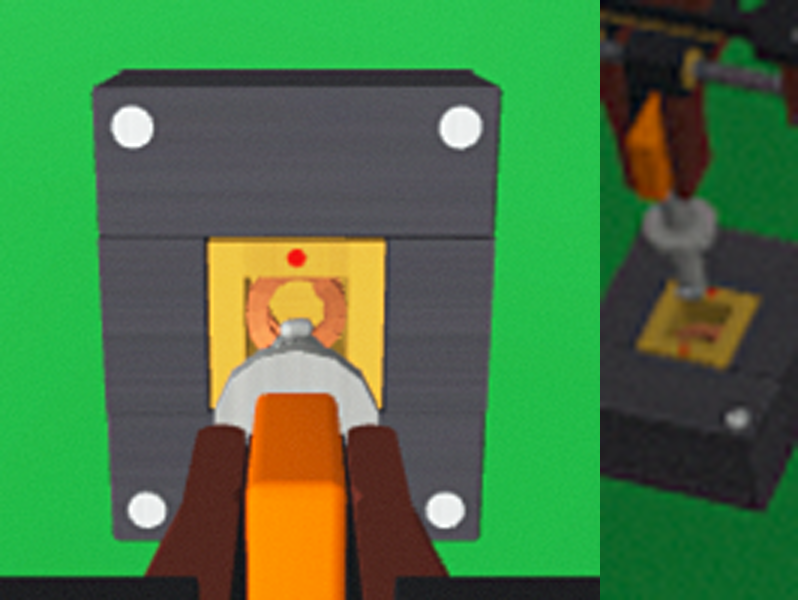

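The close view shows the nose, tooth, wing, dot and thread all in one column (crop x≈297), so the puller is aligned across. Now I check along the wing's direction by comparing the seen and predicted tooth and dot pixels.

```bash
python3 - <<'E'
from m import *
d=load('wrist');s=load('scene');o=readout.get_obs();R=cv2.Rodrigues(o['orientation'])[0]
T=lambda a,b,c:(o['ee_pos']+R@np.array([a,b,c],float))
k=mask(d,(0,180,120),(6,255,255),(305,215,335,235))|mask(d,(174,180,120),(180,255,255),(305,215,335,235));p=big(k)[1]
print('dot',p,'at',onz(d,p,50), 'tool',R.T@(onz(d,p,50)-o['ee_pos']),'(+x should be 16.45 if aligned)')
g=cv2.cvtColor(d['pixels'],cv2.COLOR_RGB2GRAY)
S=cv2.cvtColor(d['pixels'],cv2.COLOR_RGB2HSV)[...,1]
print('cols sat');print(np.c_[np.arange(240,262),S[240:262,314:324]])
for z in(83,85,87):print('tooth front',z,proj(d,T(10.5,0,163.5+z)))
for z in(47,53):print('collar front',z,proj(d,T(15,0,163.5+z)),proj(d,T(0,15,163.5+z)),proj(d,T(0,-15,163.5+z)))
print('tip front',proj(d,T(6.5,0,259.5)))
q=[onz(d,(220+x/3,140+y/3),51) for x,y in((132,128),(461,127),(445,510),(147,510))];c=np.mean(q,0);print('screws',c, R.T@(c-o['ee_pos']))
print('plug scene',proj(s,(567.4,-42,50)))
E
```

```text
dot [318.37962963 225.5       ] at [582.70513509 -36.51062974  50.        ] tool [ 15.9822478    0.86182458 272.85474298] (+x should be 16.45 if aligned)
cols sat
[[240 185 181 187 184 185 182 182 182 183 183]
 [241 183 182 179 180 181 182 184 182 182 183]
 [242 187 186 186 185 186 184 187 182 181 187]
 [243 183 185 184 184 180 184 183 186 184 186]
 [244 185 186 184 187 187 191 187 186 190 182]
 [245 186 190 183 180 181 175 174 180 181 188]
 [246 174 154 114  95  66  49  16  57  89 163]
 [247  76   1  15   5   6   6  11  10  14  69]
 [248  12  10   4   6   7   3   6   4   9   8]
 [249   9   6   5   7   4   7   7   4   7   9]
 [250   9   6   6   3   6  10   6   4   5  19]
 [251   5   5   9   5   8   5   7   7   7  47]
 [252  10   3   6   4   2   7   9  12  11  14]
 [253   6   4   4   6   5   2   7  10   3  14]
 [254   7   4   9  12  11   8   9   7  10   3]
 [255   6   6   6   9   4   7   7   9   5   2]
 [256  10  10  12   4   6   6   6   9   9   7]
 [257   9   6   6   5   8   8   7  10  12   6]
 [258   6   8   8   6   5   6   6   7   8   9]
 [259   6   6   9   8   4   5   7   5   6   6]
 [260   8   5   6   7   5   5   8   4   5   4]
 [261   8   8   6   8   5   6   3   7   5   5]]
tooth front 83 [316.95333897 243.96412146]
tooth front 85 [316.96722224 243.07409461]
tooth front 87 [316.9808839  242.19828067]
collar front 47 [316.65120899 254.77497146] [344.61726317 281.41379389] [288.73536632 281.37589873]
collar front 53 [316.7077219  251.39037934] [343.90861371 277.36822021] [289.55331468 277.33179769]
tip front [317.04315408 244.31230454]
screws [567.17301323 -42.57571209  51.        ] [ -0.68985282   1.11698439 271.85075722]
plug scene [218.5802274  218.75194025]
```

```bash
python3 - <<'E'
from m import *
from scipy.optimize import brentq
d=load('wrist');o=readout.get_obs();R=cv2.Rodrigues(o['orientation'])[0]
T=lambda a,b,c:(o['ee_pos']+R@np.array([a,b,c],float))
px=d['pixels'].astype(int)
h=cv2.cvtColor(d['pixels'],cv2.COLOR_RGB2HSV)
print('col318 rows 250-310 (S,V)');print([(y,int(h[y,318,1]),int(h[y,318,2])) for y in range(252,312,1)])
def x(v,z): return brentq(lambda a:proj(d,T(a,0,z))[1]-v,-30,60)
print('tooth',x(246.3,163.5+87)-10.5, 'plug dot',x(225.5,o['ee_pos'][2]-50)-16.45)
for v in(270.5,271.5):print('wing bottom',x(v,163.5+17)-20)
for v in(298,300,302):print('wing top',x(v,163.5-17)-20)
for v in(255,256,257):print('collar',x(v,163.5+53)-15)
E
```

```text
col318 rows 250-310 (S,V)
[(252, 2, 118), (253, 5, 97), (254, 11, 116), (255, 4, 114), (256, 6, 131), (257, 8, 199), (258, 5, 202), (259, 4, 197), (260, 5, 197), (261, 5, 198), (262, 3, 197), (263, 4, 195), (264, 8, 198), (265, 5, 197), (266, 4, 198), (267, 6, 198), (268, 4, 197), (269, 8, 203), (270, 1, 196), (271, 202, 194), (272, 255, 192), (273, 255, 193), (274, 251, 196), (275, 251, 196), (276, 255, 194), (277, 251, 198), (278, 255, 196), (279, 251, 199), (280, 255, 198), (281, 255, 197), (282, 250, 200), (283, 255, 200), (284, 255, 198), (285, 250, 201), (286, 247, 201), (287, 255, 197), (288, 247, 203), (289, 255, 197), (290, 255, 199), (291, 255, 200), (292, 255, 202), (293, 251, 202), (294, 254, 203), (295, 247, 203), (296, 255, 201), (297, 250, 202), (298, 254, 200), (299, 251, 203), (300, 255, 223), (301, 255, 240), (302, 255, 250), (303, 255, 252), (304, 255, 252), (305, 255, 252), (306, 255, 253), (307, 255, 253), (308, 255, 253), (309, 255, 253), (310, 255, 253), (311, 255, 253)]
tooth -2.69382977079775 plug dot -0.46732651228746036
wing bottom -2.7999405925134973
wing bottom -3.2772330697897196
wing top -0.9292691073193033
wing top -1.7167343362666259
wing top -2.5067075268582393
collar -2.0500880031601216
collar -2.6200331903040723
collar -3.1908475721613385
```

step_arm --targets '[[[0.022,0.008,0,0,0,0,0],[0,0,-0.08,0,0,0,0],[0,0,-0.08,0,0,0,0],[0,0,-0.06,0,0,0,0],[0,0,0,0,0,0,0]]]'

```text
t: 7.22
ee_pos: [568.3, -40.9, 311.2]
orientation: [-3.091, -0.558, 0.001]
ft_force: [-0.6, -0.3, -1.0]
width: 12.0
grasp_force: 30.0
```

step_arm --targets '[[[0,0,-0.02,0,0,0,0],[0,0,-0.02,0,0,0,0],[0,0,-0.02,0,0,0,0],[0,0,0,0,0,0,0],[0,0,0,0,0,0,0]]]'

```text
t: 7.85
ee_pos: [568.5, -40.9, 308.7]
orientation: [-3.092, -0.558, -0.0]
ft_force: [0.1, -0.3, -0.7]
width: 11.9
grasp_force: 30.0
```

```bash
python3 - <<'E'
from h import *
d=grab('wrist');o=readout.get_obs();print(o['ee_pos'],o['orientation'],o['ft_force'],o['moment'])
a=cv2.resize(d['pixels'][195:285,260:380],None,fx=6,fy=6,interpolation=cv2.INTER_CUBIC)
cv2.imwrite('pics/c3.png',cv2.cvtColor(a,cv2.COLOR_RGB2BGR))
E
```

```text
[568.46683671 -40.93373196 308.70730972] [-3.09169901e+00 -5.57648650e-01 -4.49973948e-05] [ 0.18934645  0.50513372 -0.7151693 ] [ 0.01831351 -0.01748822  0.00286998]
```

View pics/c3.png

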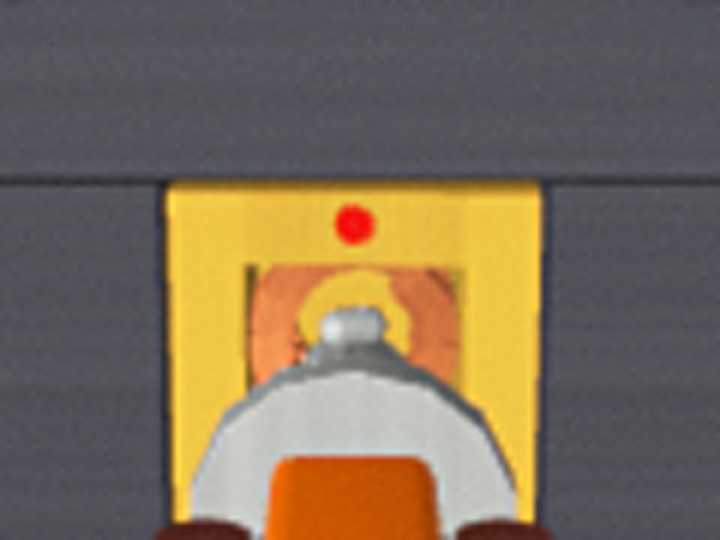

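Crop: socket front edge y≈265, tooth front y≈307, dot (354,225), everything centred on x≈354. The tooth and collar offsets bracket alignment to within about ±0.5 mm along the wing. I descend gently and watch the force.

step_arm --targets '[[[0,0,-0.012,0,0,0,0],[0,0,-0.012,0,0,0,0],[0,0,-0.012,0,0,0,0],[0,0,-0.012,0,0,0,0],[0,0,-0.012,0,0,0,0]]]'

```text
t: 8.52
ee_pos: [568.5, -40.9, 305.6]
orientation: [-3.092, -0.558, 0.0]
ft_force: [0.0, 0.1, -1.7]
width: 11.7
grasp_force: 30.0
```

step_arm --targets '[[[0,0,-0.012,0,0,0,0],[0,0,-0.012,0,0,0,0],[0,0,-0.012,0,0,0,0],[0,0,-0.012,0,0,0,0],[0,0,-0.012,0,0,0,0]]]'

```text
t: 9.15
ee_pos: [568.5, -40.9, 302.6]
orientation: [-3.092, -0.558, -0.0]
ft_force: [-0.5, -0.1, -0.9]
width: 11.7
grasp_force: 30.0
```

step_arm --targets '[[[0,0,-0.012,0,0,0,0],[0,0,-0.012,0,0,0,0],[0,0,-0.012,0,0,0,0],[0,0,-0.012,0,0,0,0],[0,0,-0.012,0,0,0,0]]]'

```text
t: 9.78
ee_pos: [568.5, -40.9, 299.6]
orientation: [-3.092, -0.558, -0.0]
ft_force: [0.2, -0.5, -1.4]
width: 11.9
grasp_force: 30.0
```

The tooth is now level with the face, so its gap to the socket edge can be read directly without parallax.

```bash
python3 - <<'E'
from h import *
d=grab('wrist');o=readout.get_obs();print(o['ee_pos'],o['ft_force'])
h=cv2.cvtColor(d['pixels'],cv2.COLOR_RGB2HSV)
for y in range(222,256):print(y,[tuple(int(v) for v in h[y,x]) for x in(313,316,319,322,325)])
E
```

```text
[568.43779013 -40.9248604  299.57396411] [-0.38746326 -0.94587469 -2.07348322]
222 [(111, 21, 87), (110, 17, 90), (124, 20, 88), (116, 23, 90), (115, 17, 89)]
223 [(120, 22, 91), (124, 20, 88), (120, 17, 88), (120, 20, 89), (126, 27, 93)]
224 [(120, 17, 89), (120, 14, 88), (132, 14, 91), (124, 20, 88), (113, 11, 89)]
225 [(124, 20, 90), (125, 17, 91), (115, 17, 91), (124, 22, 92), (112, 30, 95)]
226 [(117, 26, 98), (124, 18, 97), (123, 24, 95), (114, 27, 96), (120, 24, 96)]
227 [(132, 16, 79), (124, 26, 80), (113, 28, 81), (128, 25, 82), (110, 28, 83)]
228 [(19, 130, 108), (17, 97, 92), (18, 96, 90), (15, 95, 91), (19, 96, 88)]
229 [(21, 190, 154), (20, 193, 152), (20, 188, 155), (21, 198, 151), (21, 192, 155)]
230 [(21, 192, 187), (20, 189, 189), (21, 189, 190), (20, 190, 189), (21, 197, 193)]
231 [(22, 187, 239), (22, 185, 239), (22, 185, 238), (23, 185, 239), (22, 185, 241)]
232 [(22, 189, 234), (23, 181, 235), (18, 195, 230), (24, 181, 235), (23, 180, 238)]
233 [(22, 184, 234), (19, 192, 236), (2, 238, 242), (22, 187, 231), (23, 183, 235)]
234 [(22, 182, 233), (7, 226, 241), (0, 
[... 1061 characters left out ...]
, 163, 232), (110, 13, 171), (100, 9, 169), (105, 20, 152), (17, 182, 229)]
248 [(21, 108, 218), (90, 5, 196), (60, 4, 180), (90, 12, 172), (21, 187, 236)]
249 [(21, 75, 214), (45, 5, 218), (48, 7, 183), (100, 9, 178), (21, 185, 238)]
250 [(20, 80, 210), (42, 6, 212), (60, 9, 175), (80, 9, 172), (23, 189, 244)]
251 [(20, 86, 181), (40, 4, 191), (50, 10, 155), (60, 2, 141), (22, 184, 243)]
252 [(0, 2, 145), (50, 5, 163), (45, 9, 117), (105, 11, 93), (20, 144, 188)]
253 [(100, 10, 147), (45, 7, 138), (23, 9, 115), (68, 11, 95), (13, 47, 115)]
254 [(120, 2, 142), (53, 7, 143), (30, 8, 121), (50, 7, 104), (107, 18, 97)]
255 [(48, 10, 134), (10, 6, 124), (36, 11, 112), (50, 7, 110), (90, 8, 100)]
```

step_arm --targets '[[[0.008,0.003,-0.012,0,0,0,0],[0,0,-0.012,0,0,0,0],[0,0,-0.012,0,0,0,0],[0,0,-0.012,0,0,0,0],[0,0,-0.012,0,0,0,0]]]'

```text
t: 10.45
ee_pos: [568.9, -40.8, 296.6]
orientation: [3.092, 0.558, 0.0]
ft_force: [0.0, -0.5, -2.1]
width: 11.7
grasp_force: 30.0
```

step_arm --targets '[[[0,0,-0.012,0,0,0,0],[0,0,-0.012,0,0,0,0],[0,0,-0.012,0,0,0,0],[0,0,-0.012,0,0,0,0],[0,0,-0.012,0,0,0,0]]]'

```text
t: 11.08
ee_pos: [568.9, -40.8, 293.6]
orientation: [3.092, 0.558, -0.0]
ft_force: [0.0, 0.1, -1.6]
width: 11.8
grasp_force: 30.0
```

step_arm --targets '[[[0,0,-0.008,0,0,0,0],[0,0,-0.008,0,0,0,0],[0,0,-0.008,0,0,0,0],[0,0,-0.008,0,0,0,0],[0,0,-0.008,0,0,0,0]]]'

```text
t: 11.7
ee_pos: [568.9, -40.8, 291.6]
orientation: [-3.092, -0.558, 0.0]
ft_force: [-0.0, 0.6, -1.3]
width: 12.1
grasp_force: 30.0
```

step_arm --targets '[[[0,0,-0.008,0,0,0,0],[0,0,-0.008,0,0,0,0],[0,0,-0.008,0,0,0,0],[0,0,-0.008,0,0,0,0],[0,0,-0.008,0,0,0,0]]]'

```text
t: 12.32
ee_pos: [568.8, -40.8, 289.6]
orientation: [-3.092, -0.558, 0.0]
ft_force: [0.0, 0.3, -1.2]
width: 12.0
grasp_force: 30.0
```

step_arm --targets '[[[0,0,-0.008,0,0,0,0],[0,0,-0.008,0,0,0,0],[0,0,-0.008,0,0,0,0],[0,0,-0.008,0,0,0,0],[0,0,-0.008,0,0,0,0]]]'

```text
t: 12.95
ee_pos: [568.9, -40.8, 287.7]
orientation: [3.092, 0.558, 0.0]
ft_force: [-0.3, 0.3, -0.8]
width: 11.9
grasp_force: 30.0
```

step_arm --targets '[[[0,0,-0.008,0,0,0,0],[0,0,-0.008,0,0,0,0],[0,0,-0.008,0,0,0,0],[0,0,-0.008,0,0,0,0],[0,0,-0.008,0,0,0,0]]]'

```text
t: 13.58
ee_pos: [568.8, -40.8, 285.7]
orientation: [3.092, 0.558, -0.0]
ft_force: [-0.2, -0.8, -0.4]
width: 12.3
grasp_force: 30.0
```

step_arm --targets '[[[0,0,-0.008,0,0,0,0],[0,0,-0.008,0,0,0,0],[0,0,-0.008,0,0,0,0],[0,0,-0.008,0,0,0,0],[0,0,-0.008,0,0,0,0]]]'

```text
t: 14.2
ee_pos: [568.8, -40.8, 283.6]
orientation: [-3.092, -0.558, 0.001]
ft_force: [-1.1, -1.3, -1.4]
width: 11.8
grasp_force: 30.0
```

step_arm --targets '[[[0,0,-0.008,0,0,0,0],[0,0,-0.008,0,0,0,0],[0,0,-0.008,0,0,0,0],[0,0,-0.008,0,0,0,0],[0,0,-0.008,0,0,0,0]]]'

```text
t: 14.82
ee_pos: [568.8, -40.8, 281.6]
orientation: [-3.092, -0.558, 0.001]
ft_force: [-1.9, -1.7, 1.3]
width: 11.8
grasp_force: 30.0
```

step_arm --targets '[[[-0.006,-0.006,0,0,0,0,0],[0,0,0,0,0,0,0],[0,0,-0.004,0,0,0,0],[0,0,-0.004,0,0,0,0],[0,0,0,0,0,0,0]]]'

```text
t: 15.45
ee_pos: [568.6, -41.0, 281.4]
orientation: [-3.092, -0.558, -0.0]
ft_force: [-2.3, -0.6, 0.3]
width: 11.6
grasp_force: 30.0
```

```bash
python3 - <<'E'
from workcell import readout
o=readout.get_obs();print(o['ft_force'],o['moment'],o['ee_pos'],o['width'])
E
```

```text
[-2.2979453  -0.64053221  0.27198936] [ 0.0035111   0.382601   -0.00167593] [568.62104042 -41.04250512 281.36741963] 11.564117347261478
```

step_arm --targets '[[[-0.008,-0.003,0,0,0,0,0],[0,0,0,0,0,0,0],[0,0,-0.006,0,0,0,0],[0,0,-0.006,0,0,0,0],[0,0,0,0,0,0,0]]]'

```text
t: 16.08
ee_pos: [568.4, -41.2, 281.2]
orientation: [3.092, 0.558, 0.001]
ft_force: [-0.8, 1.4, 4.6]
width: 11.7
grasp_force: 30.0
```

```bash
python3 - <<'E'
from workcell import readout
o=readout.get_obs();print(o['ft_force'],o['moment'],o['ee_pos'],o['width'])
E
```

```text
[-0.78037683  1.38155348  4.63195625] [0.33036293 0.31480712 0.00891005] [568.39436804 -41.18309198 281.20089487] 11.722244308297668
```

Contact: about 6 N upward with the teeth 17 mm below the face, so the thread's top is about 11 mm down, within the given range. Now turn clockwise, sinking 1 mm per 18°.

step_arm --targets '[[[0,0,-0.003,0,0,-1,0],[0,0,-0.004,0,0,-1,0],[0,0,-0.004,0,0,-1,0],[0,0,-0.005,0,0,-1,0],[0,0,0,0,0,0,0]]]'

```text
t: 16.7
ee_pos: [568.4, -41.4, 280.3]
orientation: [3.139, 0.123, 0.002]
ft_force: [-1.0, -0.3, 4.6]
width: 11.5
grasp_force: 30.0
```

```bash
cat > st.py <<'E'
from workcell import readout
import cv2,numpy as np
o=readout.get_obs();R=cv2.Rodrigues(o['orientation'])[0]
print('F',o['ft_force'].round(2),'M',o['moment'].round(3),'p',o['ee_pos'].round(2),'yaw',np.degrees(np.arctan2(R[1,0],R[0,0])).round(2),'q6',o['qpos'][5].round(3),'w',o['width'])
E
python3 st.py
```

```text
F [-1.04 -0.25  4.6 ] M [-0.037  0.176 -0.06 ] p [568.44 -41.35 280.32] yaw 4.49 q6 1.399 w 11.518509394855624
```

step_arm --targets '[[[0,0,-0.004,0,0,-1,0],[0,0,-0.005,0,0,-1,0],[0,0,-0.004,0,0,-1,0],[0,0,-0.005,0,0,-1,0],[0,0,0,0,0,0,0]]]'

```text
t: 17.32
ee_pos: [568.4, -41.4, 279.5]
orientation: [3.126, -0.314, 0.001]
ft_force: [-2.1, -1.2, 6.5]
width: 11.7
grasp_force: 30.0
```

```bash
python3 st.py
```

```text
F [-2.12 -1.2   6.5 ] M [-0.067  0.351 -0.007] p [568.36 -41.35 279.45] yaw -11.49 q6 1.678 w 11.682473740551929
```

step_arm --targets '[[[-0.004,-0.002,-0.002,0,0,-1,0],[0,0,-0.004,0,0,-1,0],[0,0,-0.003,0,0,-1,0],[0,0,-0.004,0,0,-1,0],[0,0,0,0,0,0,0]]]'

```text
t: 17.95
ee_pos: [568.2, -41.5, 278.7]
orientation: [3.051, -0.746, 0.001]
ft_force: [-0.8, -1.5, 5.0]
width: 11.8
grasp_force: 30.0
```

```bash
python3 st.py
```

```text
F [-0.75 -1.5   5.  ] M [-0.172  0.22   0.03 ] p [568.16 -41.51 278.69] yaw -27.48 q6 1.957 w 11.803197022785525
```

step_arm --targets '[[[0,0,-0.003,0,0,-1,0],[0,0,-0.003,0,0,-1,0],[0,0,0,0,0,-1,0],[0,0,0,0,0,0,0],[0,0,0,0,0,0,0]]]'

```text
t: 18.58
ee_pos: [568.0, -41.5, 278.1]
orientation: [2.957, -1.06, 0.001]
ft_force: [-1.2, -2.2, 4.1]
width: 11.7
grasp_force: 30.0
```

```bash
python3 st.py
```

```text
F [-1.16 -2.23  4.07] M [-0.468  0.246 -0.015] p [568.04 -41.52 278.13] yaw -39.43 q6 2.166 w 11.715107027398176
```

step_arm --targets '[[[0,-0.003,0,0,0,-1,0],[0,0,0,0,0,-1,0],[0,0,0,0,0,-0.5,0],[0,0,0,0,0,0,0],[0,0,0,0,0,0,0]]]'

```text
t: 19.2
ee_pos: [567.9, -41.6, 278.0]
orientation: [2.853, -1.315, -0.0]
ft_force: [-2.2, -2.8, 3.4]
width: 11.9
grasp_force: 30.0
```

```bash
python3 st.py
```

```text
F [-2.19 -2.8   3.39] M [-0.579  0.48  -0.009] p [567.89 -41.56 278.01] yaw -49.48 q6 2.341 w 11.921746937424455
```

70° turned, forces light. Now I draw straight up, slowly.

step_arm --targets '[[[-0.003,-0.004,0.01,0,0,0,0],[0,0,0.02,0,0,0,0],[0,0,0.02,0,0,0,0],[0,0,0.02,0,0,0,0],[0,0,0.02,0,0,0,0]]]'

```text
t: 19.82
ee_pos: [567.6, -41.6, 282.1]
orientation: [2.852, -1.316, -0.002]
ft_force: [0.7, -1.4, -10.7]
width: 11.5
grasp_force: 30.0
```

```bash
python3 st.py
```

```text
F [  0.66  -1.44 -10.7 ] M [-0.125 -0.177  0.006] p [567.58 -41.61 282.05] yaw -49.55 q6 2.341 w 11.525223558210833
```

step_arm --targets '[[[0,0,0.05,0,0,0,0],[0,0,0.05,0,0,0,0],[0,0,0.05,0,0,0,0],[0,0,0.05,0,0,0,0],[0,0,0.05,0,0,0,0]]]'

```text
t: 20.45
ee_pos: [567.7, -41.7, 295.2]
orientation: [2.852, -1.317, -0.0]
ft_force: [-0.3, -0.1, -9.7]
width: 11.8
grasp_force: 30.0
```

```bash
python3 st.py
```

```text
F [-0.25 -0.13 -9.71] M [-0.093 -0.094 -0.009] p [567.75 -41.67 295.2 ] yaw -49.55 q6 2.341 w 11.782789384533455
```

step_arm --targets '[[[0,0,0.05,0,0,0,0],[0,0,0.05,0,0,0,0],[0,0,0.05,0,0,0,0],[0,0,0.05,0,0,0,0],[0,0,0.05,0,0,0,0]]]'

```text
t: 21.08
ee_pos: [568.0, -41.7, 308.1]
orientation: [-2.852, 1.316, -0.001]
ft_force: [-1.1, 0.4, -2.1]
width: 12.0
grasp_force: 30.0
```

```bash
python3 st.py
```

```text
F [-1.15  0.39 -2.11] M [ 0.157 -0.038  0.002] p [568.   -41.65 308.08] yaw -49.55 q6 2.341 w 11.974743535043089
```

The force fell to about -2 N once past the pads' 20 mm. I check that the plug is coming along.

```bash
python3 - <<'E'
from h import *
d=grab('wrist');s=grab('scene')
a=cv2.resize(d['pixels'][150:350,220:420],None,fx=2,fy=2);b=cv2.resize(s['pixels'][150:250,170:270],None,fx=4,fy=4,interpolation=cv2.INTER_CUBIC)
cv2.imwrite('pics/c4.png',cv2.cvtColor(np.hstack([a,b]),cv2.COLOR_RGB2BGR))
E
```

```text
(no output)
```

View pics/c4.png

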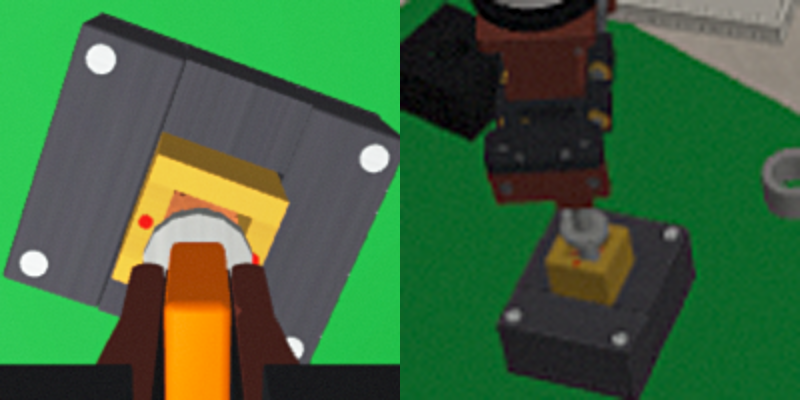

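The plug is rising squarely with the puller (left crop: plug top at (205,215), right crop: (590,262)). I continue up until it clears the pocket.

step_arm --targets '[[[0,0,0.1,0,0,0,0],[0,0,0.1,0,0,0,0],[0,0,0.1,0,0,0,0],[0,0,0.1,0,0,0,0],[0,0,0.06,0,0,0,0]]]'

```text
t: 21.8
ee_pos: [567.9, -41.7, 331.0]
orientation: [-2.852, 1.316, -0.001]
ft_force: [-0.6, -0.4, -2.3]
width: 11.6
grasp_force: 30.0
```

```bash
cat > dots.py <<'E'
from m import *
d=grab('wrist');o=readout.get_obs();R=cv2.Rodrigues(o['orientation'])[0];T=o['ee_pos']
roi=(240,180,400,320)
k=mask(d,(0,180,110),(5,255,255),roi)|mask(d,(174,180,110),(180,255,255),roi)
for c in cv2.findContours(k,cv2.RETR_EXTERNAL,cv2.CHAIN_APPROX_NONE)[0]:
    if cv2.contourArea(c)<6: continue
    M=cv2.moments(c);p=(M['m10']/M['m00'],M['m01']/M['m00']);z=T[2]-278+50-1.5
    q=R.T@(onz(d,p,z)-T);print('dot',np.round(p,1),cv2.contourArea(c),'tool xy',q[:2].round(1),'ang',np.degrees(np.arctan2(q[1]-.9,q[0]+.6)).round(1),'r',np.hypot(q[0]+.6,q[1]-.9).round(1))
E
python3 dots.py; python3 st.py
```

```text
dot [347.  279.2] 8.0 tool xy [-5.9 16.9] ang 108.2 r 16.9
dot [292.5 260.5] 23.0 tool xy [  5.7 -14.9] ang -68.1 r 17.0
F [-0.18  0.3  -2.85] M [ 0.006 -0.019 -0.044] p [567.95 -41.69 331.21] yaw -49.55 q6 2.341 w 11.929842563652741
```

step_arm --targets '[[[0,0.1,0.2,0,0,0.3,0],[-0.05,0.3,0,0,0,0.6,0],[-0.12,0.5,0,0,0,1,0],[-0.12,0.6,0,0,0,1,0],[-0.15,0.7,0,0,0,1,0]]]'

```text
t: 22.48
ee_pos: [545.3, 69.9, 340.5]
orientation: [-3.006, 0.912, 0.0]
ft_force: [-0.6, -0.3, -2.6]
width: 11.9
grasp_force: 30.0
```

step_arm --targets '[[[-0.15,0.7,0,0,0,1,0],[-0.15,0.7,0,0,0,1,0],[-0.15,0.7,0,0,0,1,0],[-0.12,0.6,0,0,0,1,0],[-0.1,0.4,0,0,0,1,0]]]'

```text
t: 23.1
ee_pos: [511.5, 225.3, 340.5]
orientation: [-3.119, 0.373, 0.0]
ft_force: [0.6, -0.7, -2.6]
width: 11.8
grasp_force: 30.0
```

step_arm --targets '[[[-0.08,0.28,0,0,0,1,0],[-0.03,0.2,0,0,0,0.6,0],[0,0,0,0,0,0,0],[0,0,0,0,0,0,0],[0,0,0,0,0,0,0]]]'

```text
t: 23.72
ee_pos: [507.0, 246.8, 340.5]
orientation: [3.135, -0.208, -0.0]
ft_force: [-0.2, 0.3, -1.8]
width: 11.8
grasp_force: 30.0
```

```bash
python3 st.py; python3 dots.py; python3 - <<'E'
from m import *
d=load('wrist');s=grab('scene')
a=cv2.resize(d['pixels'],(533,400));b=cv2.resize(s['pixels'][200:310,280:353],(265,400),interpolation=cv2.INTER_CUBIC)
cv2.imwrite('pics/c5.png',cv2.cvtColor(np.hstack([a,b]),cv2.COLOR_RGB2BGR))
E
```

```text
F [-0.19  0.27 -1.78] M [0.028 0.004 0.05 ] p [506.96 246.79 340.51] yaw -7.61 q6 2.136 w 11.843238162391847
dot [292.3 259.1] 24.0 tool xy [  6.5 -14.5] ang -65.4 r 17.0
```

View pics/c5.png

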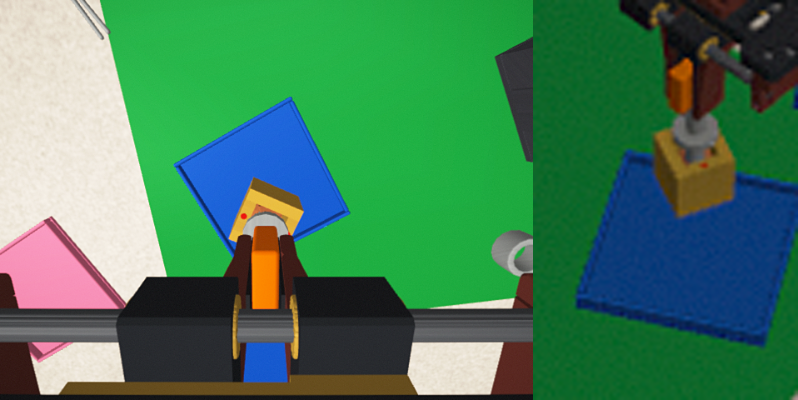

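The plug hangs upright under the puller, over the small blue tray (tray corners at (177,164), (290,98) and (349,212) in the left crop). A quick check of the tray's centre from this view:

```bash
python3 - <<'E'
from m import *
d=load('wrist');q=np.array([onz(d,(x*1.2,y*1.2),14)[:2] for x,y in((177,164),(290,98),(349,212))])
print(q.round(1),[np.linalg.norm(q[i]-q[1]).round(1) for i in(0,2)],(q[0]+q[2])/2)
E
```

```text
[[545.1 327.7]
 [591.1 212.3]
 [474.2 165.2]] [np.float64(124.3), np.float64(126.1)] [509.60384485 246.46659113]
```

step_arm --targets '[[[0.04,0,-0.2,0,0,0,0],[0,0,-0.3,0,0,0,0],[0,0,-0.3,0,0,0,0],[0,0,-0.2,0,0,0,0],[0,0,-0.1,0,0,0,0]]]'

```text
t: 24.45
ee_pos: [508.6, 247.3, 284.4]
orientation: [3.134, -0.207, -0.002]
ft_force: [0.3, -0.6, -2.7]
width: 11.8
grasp_force: 30.0
```

step_arm --targets '[[[0,0,-0.03,0,0,0,0],[0,0,-0.03,0,0,0,0],[0,0,-0.03,0,0,0,0],[0,0,-0.02,0,0,0,0],[0,0,0,0,0,0,0]]]'

```text
t: 25.08
ee_pos: [508.8, 247.3, 280.1]
orientation: [-3.135, 0.207, -0.0]
ft_force: [0.1, 0.1, -2.6]
width: 11.7
grasp_force: 30.0
```

```bash
python3 st.py
```

```text
F [ 0.1   0.13 -2.63] M [ 0.019 -0.021 -0.015] p [508.81 247.34 280.09] yaw -7.55 q6 2.134 w 11.694007531605195
```

step_arm --targets '[[[0,0,-0.014,0,0,0,0],[0,0,-0.014,0,0,0,0],[0,0,-0.014,0,0,0,0],[0,0,-0.014,0,0,0,0],[0,0,-0.014,0,0,0,0]]]'

```text
t: 25.7
ee_pos: [508.8, 247.3, 276.4]
orientation: [3.135, -0.207, -0.0]
ft_force: [0.7, 0.6, -2.3]
width: 12.2
grasp_force: 30.0
```

```bash
python3 st.py
```

```text
F [ 0.66  0.58 -2.29] M [0.022 0.032 0.005] p [508.81 247.34 276.44] yaw -7.55 q6 2.134 w 12.152536980648014
```

step_arm --targets '[[[0,0,-0.008,0,0,0,0],[0,0,-0.008,0,0,0,0],[0,0,-0.008,0,0,0,0],[0,0,-0.008,0,0,0,0],[0,0,-0.008,0,0,0,0]]]'

```text
t: 26.32
ee_pos: [508.9, 247.4, 274.6]
orientation: [-3.135, 0.207, -0.001]
ft_force: [0.2, 0.5, -0.1]
width: 11.8
grasp_force: 30.0
```

```bash
python3 st.py
```

```text
F [ 0.2   0.53 -0.13] M [ 0.069  0.014 -0.018] p [508.93 247.36 274.64] yaw -7.55 q6 2.134 w 11.83390425285202
```

step_arm --targets '[[[0,0,-0.006,0,0,0,0],[0,0,-0.006,0,0,0,0],[0,0,0,0,0,0,0],[0,0,0,0,0,0,0],[0,0,0,0,0,0,0]]]'

```text
t: 26.95
ee_pos: [508.9, 247.4, 274.1]
orientation: [-3.135, 0.207, -0.001]
ft_force: [0.5, 0.6, 1.6]
width: 11.8
grasp_force: 30.0
```

```bash
python3 st.py
```

```text
F [0.51 0.55 1.61] M [-0.004  0.121  0.041] p [508.91 247.37 274.11] yaw -7.55 q6 2.134 w 11.824679457192738
```

Seated on the tray floor with about 3 N. Release and rise straight up.

step_arm --targets '[[[0,0,0,0,0,0,0.2],[0,0,0,0,0,0,0.4],[0,0,0,0,0,0,0.7],[0,0,0,0,0,0,0.7],[0,0,0,0,0,0,0.7]]]'

```text
t: 27.58
ee_pos: [508.8, 247.3, 273.9]
orientation: [3.135, -0.207, -0.0]
ft_force: [0.2, -0.7, 0.9]
width: 53.9
grasp_force: 0.0
```

step_arm --targets '[[[0,0,0,0,0,0,0.7],[0,0,0,0,0,0,0.7],[0,0,0.1,0,0,0,0.7],[0,0,0.3,0,0,0,0.7],[0,0,0.5,0,0,0,0.7]]]'

```text
t: 28.2
ee_pos: [508.7, 247.2, 319.7]
orientation: [3.134, -0.207, -0.001]
ft_force: [0.1, 0.8, 0.2]
width: 61.6
grasp_force: 0.0
```

step_arm --targets '[[[0,0,0.7,0,0,0,0.7],[0,0,0.7,0,0,0,0.7],[0,0,0.4,0,0,0,0.7],[0,0,0,0,0,0,0.7],[0,0,0,0,0,0,0.7]]]'

```text
t: 28.82
ee_pos: [508.5, 247.2, 408.6]
orientation: [3.135, -0.207, -0.001]
ft_force: [-0.1, -0.6, -1.3]
width: 61.7
grasp_force: 0.0
```

```bash
python3 - <<'E'
from h import *
d=grab('wrist');s=grab('scene');o=readout.get_obs();print(o['ee_pos'],o['width'],o['ft_force'])
a=cv2.resize(d['pixels'],(533,400));b=cv2.resize(s['pixels'][200:310,280:353],(265,400),interpolation=cv2.INTER_CUBIC)
cv2.imwrite('pics/c6.png',cv2.cvtColor(np.hstack([a,b]),cv2.COLOR_RGB2BGR))
E
```

```text
[508.47684031 247.16561741 407.93832426] 61.242779614387025 [-0.28615375  0.05460435 -0.0044839 ]
```

View pics/c6.png

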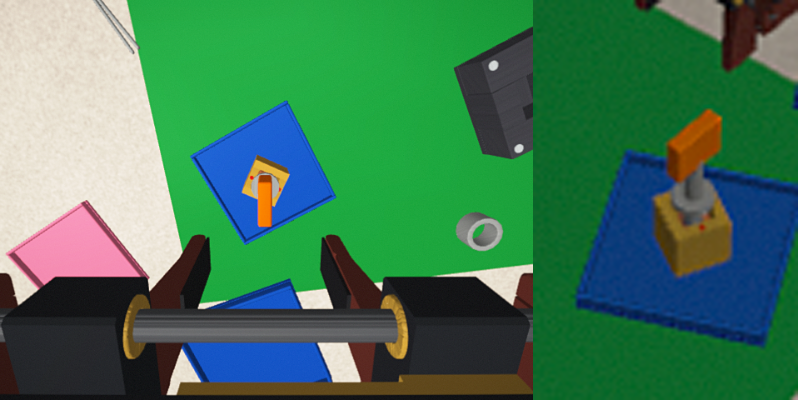

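The plug stands upright in the middle of the small blue tray, with the puller still screwed in and upright. The gripper is clear, so I hand the job in.

```bash
python3 -c "
from workcell import ctrl
print(ctrl.close_job())"
```

```text
the job is handed in; nothing more can be done
None
```

The plug stands upright in the small blue tray with the puller still screwed in 70°, the gripper clear of it, and the job handed in at about 29 s; pressing in stayed under about 8 N and I touched none of the dies or the ring.

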